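Dim the lamp and aim the hand scanner at a price tag

TASK

The bench lamp glares on the tag: first set its dimmer lever to half light, which is the lever standing straight up. Then draw the hand scanner up out of its stand and turn it nose-down so that its window looks at the middle of the price tag on top of the carton from about 9 cm away, on a line at least 45 degrees below level. Finish while holding it there, still and in the air, touching nothing but the gripper; leave the lever where you set it and do not shift the carton, bowl, tumbler or mug.

Things in the scene. Friction and masses are not known exactly. Their poses are not given: they have to be found in the camera images.
- dimmer (a joint): angle of the dimmer lever on its hinge (rad): 0 = leaning 40 degrees (0.7 rad) towards the box's -x side, 0.7 = straight up, 1.4 = leaning 0.7 rad towards the box's +x side. Stays where it is left (holding friction about 0.08 N m: about 1 N at the ball).
- dimmer_ball (a point): centre of the black ball, 26 mm in diameter, on the end of the dimmer lever, 80 mm from the hinge on a 10 mm steel rod.
- dimmer_box: grey dimmer box, 110 (x) x 80 (y) x 36 (z) mm, fixed to the bench; a 24 mm thick boss on top at its middle carries the lever. Origin at the middle of its underside, z up. The lever's hinge runs along the box's y axis, 40 mm above the origin; the lever swings in the box's x-z plane.
- stand: black scanner stand, fixed: foot 120 (x) x 100 (y) x 12 mm and an upright rectangular well, outside 52 (x) x 46 (y), inside 40 (x) x 34 (y) mm, its floor 12 and rim 82 mm above the bench. Origin at the middle of the underside, z up. Stands on either side of the carton, the dimmer box on the other.
- scanner: grey pistol-shaped hand scanner, ~0.18 kg, loose, upright in the stand's well (3 mm play). Origin: middle of the handle's lower end; z up the handle, -x the window side (roughly towards the robot). Handle 34 (x) x 28 (y) x 112 mm. Head: block 92 long, 46 wide (flat sides +y and -y, to grip) and 46 high, centre (-12, 0, 130) mm, window end sloping 10 degrees down; top 173 mm above the bench.
- window (a point): middle of the scanner's dark window, on the scanner at (-58, 0, 122) mm of its own frame. Its z axis is the line of sight, straight out of the window (in the stand: towards the scanner's -x and 10 degrees below level); its y axis is the scanner's y.
- carton: closed brown carton lying flat, 180 (x) x 130 (y) x 70 (z) mm, about 1.5 kg, loose. Origin at the middle of its underside, z up.
- tag (a point): middle of the white price tag, 40 (x) x 60 (y) mm with black bars, flat on top of the carton at (-30, 20, 71) mm of the carton's frame; z up.
- bowl: bystander: white bowl, 140 mm across, 50 mm high, beyond the carton. Origin at the middle of its underside.
- tumbler: bystander: steel travel tumbler, 72 mm across, 125 mm high, far to the left. Origin at the middle of its underside.
- mug: bystander: blue mug, 80 mm across, 90 mm high, far to the right. Origin at the middle of its underside.
There are look-alikes about, which are no part of the job. What is shaped like the scanner but orange is not meant. Leave any green look-alike of the stand alone.

How it is judged:
By the outcome, as a careful person would: the job done as asked, in the order asked, and still so for the second after the job is handed in, while the arm keeps its last pose, push and grip.
It also fails if it takes over 51 s, if anything falls off the work surface, if the arm or the gripper's body presses on something with over 40 N, if the wrist force passes 120 N, or if a joint passes its speed limit or range.

ROBOT

A 7-joint arm with a two-finger parallel gripper is mounted at the origin on the work surface. World frame = base frame: x ahead of the robot, y to its left, z up, the work surface at z = 0. Lengths are in m, angles in rad, forces in N, time in s.
With the tool pointing down it reaches from about 0.35 to 0.9 m from the base axis. Payload 8.1 kg.
Tool frame: the origin (TCP) lies midway between the tips of the shut fingers; the grasp point (between the pads) lies arm.grasp_offset behind it (arm.grasp_offset is the distance from the TCP to the grasp point, in m); z points along the fingers, y is the line along which they close (so a half turn about z gives the same grasp; the last joint's range is limited). The gripper opens to 92 mm and grips with 3 to 60 N. Pads are 19 mm wide; open, the fingers measure 130 mm over their backs; the gripper's body (75 mm by 190 mm) begins 47 mm behind the grasp point.
Start: joints at [-1.283, 0.434, 0.025, 1.573, -0.012, 1.134, -0.075], TCP at [0.238, 0.578, 0.227] pointing down, gripper open.
Joint ranges: [-2.62, 2.62], [-0.44, 2.09], [-1.27, 1.32], [0.08, 2.57], [-1.32, 4.46], [0.12, 2], [-2.74, 2.74]. Speed limits (rad/s): [2.22, 2.22, 3.01, 3.01, 3.14, 3.14, 3.14].

INTERFACE

Orientations are given as a rotation vector (axis times angle).
In Python, from cell import observe, imaging, arm gives the robot as it stands.
- The arm moves only by the tool apply_moves, never from a script. Its argument "commands" is a list of rows, each a list of 5 numbers: the opening in per cent of the stroke, from 0 (shut) to 100 (fully open), then the shift along the world's x, y, z in units of 0.06 m (1.0 is 0.06 m), then the turn about the world's z in units of 0.5 rad (1.0 is 0.5 rad). A call has 1 to 12 rows; each row shifts and turns the commanded pose from where the row before left it; what a row does not reach is not made up. A row lasts 1/8 s, in which the tool goes at most 62.5 mm and 10.7 degrees, less where a joint would pass 70% of its speed; a pose out of reach is approached as far as the arm can. A call with a number of a shift or a turn outside -1 to 1 is refused whole. A call with a gripper value outside its range is refused whole. The fingers move at their own pace and stop on an object; "newtons" is the grip in N (left out, the last holds). Time passes only in rows, so rows that do not move let the fingers close. It gives the time, the measured TCP pose, the force, the opening and the grip force at its end, in the units of the state.
- observe(): the state, without advancing time (a new reading comes with each control period).
- imaging.get_image(name): name is "scene" or "top"; returns (picture, depth): 384x512x3 uint8, red, green, blue; 384x512 float32, m along the optical axis (not along the pixel's ray), 0 where there is no reading.
- imaging.camera_params(name): a dict with "camera_matrix" (3x3 intrinsics, pixels), "dist" ([k1, k2, p1, p2, k3] as OpenCV has them; the pictures are not rectified), "origin" and "rotation" of the camera in the world. Camera axes: x right, y up, looking along -z (the intrinsics and any distortion apply to the point x, -y, -z); pixel columns grow to the right and rows downward; lengths in m; the calibration is good to about 2 mm. A picture is of the moment at which its call begins. camera_params takes no time and is no camera call.
- arm.sign_off(): hands the job in; it is judged then, once.
The state is a dict: "clock": time; "joints": joint angles; "dq": joint speeds; "joint_efforts": joint torques, N m; "position": TCP position; "ee_rot": TCP orientation; "force": force on the tool from outside, world axes, zero at the start; "ft_torque": the same for the moment, N m; "width": opening from 0.0 (shut) to 1.0 (fully open); "gripper_force": force on a finger pad.
Only numpy, scipy, OpenCV 4.12 (cv2) and the standard library are available. Lean on these libraries where they do the work, as an engineer would, in place of code of your own. Each camera call takes 0.05 s, during which the arm holds its last target. There are 200 camera calls.

## Working session

There is one attempt and no reset: what is moved stays moved. The work goes in short steps, Python scripts to look and compute and a tool call to move; the robot and the scene stay as the last step left them, time stands still between calls to the robot, and variables do not carry over. Pictures are saved under pics/ and viewed, at most 10 in all, crops included, and the job is handed in when it is done.

Besides the shell and the picture viewer there is one more tool, called after "Emit:" as name([rows], argument=value, ...), one row to a line, values as JSON. apply_moves: Moves the arm, as the interface text tells. Its arguments: {"type":"object","properties":{"commands":{"type":"array"},"newtons":{"type":"number"}},"required":["commands"]}

```bash
mkdir -p pics
cat > h.py <<'E'
import numpy as np, cv2
from cell import observe, imaging, arm
def shot(n,fn=None):
    p,d=imaging.get_image(n)
    np.savez('/tmp/%s.npz'%n,p=p,d=d)
    if fn: cv2.imwrite('pics/'+fn,cv2.cvtColor(p,cv2.COLOR_RGB2BGR))
    return p,d
def last(n):
    z=np.load('/tmp/%s.npz'%n); return z['p'],z['d']
def rays(n,uv):
    c=imaging.camera_params(n); K=np.array(c['camera_matrix']);D=np.array(c['dist'])
    q=cv2.undistortPoints(np.array(uv,float).reshape(-1,1,2),K,D).reshape(-1,2)
    v=np.c_[q[:,0],-q[:,1],-np.ones(len(q))]
    return np.array(c['origin']),v@np.array(c['rotation']).T
def onz(n,uv,z):
    o,v=rays(n,uv); return o+v*((z-o[2])/v[:,2])[:,None]
def ond(n,uv,d):
    o,v=rays(n,uv); return o+v*np.array(d).reshape(-1,1)
def cloud(n):
    p,d=last(n); vv,uu=np.mgrid[0:384,0:512]
    return p,d,ond(n,np.c_[uu.ravel(),vv.ravel()],d.ravel()).reshape(384,512,3)
E
python3 - <<'E'
from h import *
for n in('scene','top'):
    shot(n,n+'0.png'); c=imaging.camera_params(n); print(n,c['origin'],np.round(c['rotation'],2).tolist(),c['dist'])
print(arm.grasp_offset,observe())
E
```

```text
scene [ 0.97162288 -0.60053953  1.06916939] [0.61, 0.18, 0.57] [-0.06726084  0.          0.          0.          0.        ]
top [ 0.39117401 -0.01733831  1.41211681] [0.12, -0.09, -1.55] [0.03997445 0.         0.         0.         0.        ]
0.0188 {'clock': 0.1, 'joints': array([-1.28259523,  0.43515677,  0.02495397,  1.57396799, -0.01157015,
        1.13400363, -0.07506526]), 'dq': array([-0.00098832, -0.00196754,  0.00033124, -0.00190061,  0.00100186,
        0.00077226,  0.00047232]), 'joint_efforts': array([ 2.73363177e-03, -6.69124174e+01,  9.88008566e-01, -3.15147936e+01,
       -6.04247209e-02,  3.74518870e-02,  2.94363736e-05]), 'position': array([0.23795914, 0.57745097, 0.22603582]), 'ee_rot': array([-6.09951320e-01, -3.08168281e+00,  2.17660133e-03]), 'force': array([ 0.39087678,  0.7020334 , -1.13742264]), 'ft_torque': array([-0.04892353,  0.03731687, -0.04941252]), 'gripper_force': 0.0, 'width': 0.999838478666203}
```

View pics/scene0.png

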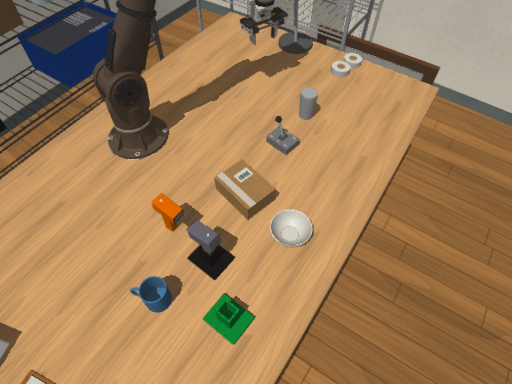

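View pics/top0.png

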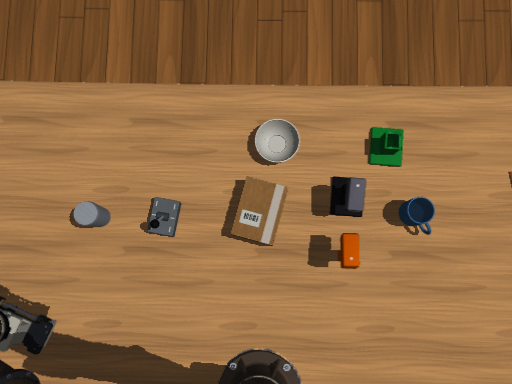

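Scene view: grey scanner at (203,237) in the black stand (211,260), an orange look-alike at (168,210), a green stand at (229,316), and the dimmer at (283,138). Top view: dimmer at (163,217) with its ball at (155,223), carton at (259,212) with the tag at (251,218), grey scanner at (350,193), orange look-alike at (350,250), green stand at (386,147). The one meant is the grey scanner in the black stand. Next I measure it and confirm with an enlarged crop.

Run:
```python
from h import *
p,d,X=cloud('top')
hsv=cv2.cvtColor(p,cv2.COLOR_RGB2HSV)
def rect(name,m):
    pts=X[m&(d>0)][:,:2].astype(np.float32); r=cv2.minAreaRect(pts)
    print(name,m.sum(),np.round(r[0],4),np.round(r[1],4),round(r[2],1),'z',np.round(np.median(X[m][:,2]),4))
Z=X[...,2]; uu=np.arange(512)[None,:]+0*Z; vv=np.arange(384)[:,None]+0*Z
box=lambda a,b,c,e:(uu>=a)&(uu<b)&(vv>=c)&(vv<e)
b=box(225,295,170,255); rect('carton',b&(Z>.06)&(Z<.08))
w=b&(Z>.06)&(hsv[...,1]<60)&(hsv[...,2]>150)&box(235,264,205,230); rect('tag',w)
s=box(325,370,170,225); rect('scantop',s&(Z>.15)); rect('foot',s&(Z>.005)&(Z<.03)); print('scan zs',np.percentile(Z[s&(Z>.15)],[5,50,95]))
dm=box(140,190,190,245); rect('dbox',dm&(Z>.025)&(Z<.045)); rect('ball',dm&(Z>.08)); 
print('ball',X[dm&(Z>.08)].round(3)[::6].tolist())
rect('or',box(330,370,228,275)&(Z>.1))
c=[cv2.resize(p[a:b_,l:r],(390,390),interpolation=cv2.INTER_CUBIC) for a,b_,l,r in((165,230,320,385),(185,250,130,195))]
cv2.imwrite('pics/crop1.png',cv2.cvtColor(np.hstack(c),cv2.COLOR_RGB2BGR))
```

```text
Traceback (most recent call last):
  File "h.py", line 21, in cloud
    return p,d,ond(n,np.c_[uu.ravel(),vv.ravel()],d.ravel()).reshape(384,512,3)
               ~~~^^^^^^^^^^^^^^^^^^^^^^^^^^^^^^^^^^^^^^^^^^
  File "h.py", line 18, in ond
    o,v=rays(n,uv); return o+v*np.array(d).reshape(-1,1)
                             ~^~~~~~~~~~~~~~~~~~~~~~~~~~
numpy._core._exceptions._ArrayMemoryError: Unable to allocate 288. GiB for an array with shape (196608, 196608) and data type float64
```

```bash
sed -i "s/v@np.array(c\['rotation'\]).T/v@cv2.Rodrigues(np.array(c['rotation'],float))[0].T/" h.py
cat > m1.py <<'E'
from h import *
p,d,X=cloud('top')
hsv=cv2.cvtColor(p,cv2.COLOR_RGB2HSV)
def rect(name,m):
    pts=X[m&(d>0)][:,:2].astype(np.float32); r=cv2.minAreaRect(pts)
    print(name,m.sum(),np.round(r[0],4),np.round(r[1],4),round(r[2],1),'z',np.round(np.median(X[m][:,2]),4))
Z=X[...,2]; uu=np.arange(512)[None,:]+0*Z; vv=np.arange(384)[:,None]+0*Z
box=lambda a,b,c,e:(uu>=a)&(uu<b)&(vv>=c)&(vv<e)
print('table z',np.median(Z[box(300,320,290,310)]))
b=box(225,295,170,255); rect('carton',b&(Z>.06)&(Z<.08))
w=b&(Z>.06)&(hsv[...,1]<60)&(hsv[...,2]>150)&box(235,264,205,230); rect('tag',w)
s=box(325,370,170,225); rect('scantop',s&(Z>.15)); rect('foot',s&(Z>.005)&(Z<.03)); print('scan zs',np.percentile(Z[s&(Z>.15)],[5,50,95]))
dm=box(140,190,190,245); rect('dbox',dm&(Z>.025)&(Z<.045)); rect('ball',dm&(Z>.08)); 
print('ball',X[dm&(Z>.08)].round(3)[::6].tolist())
rect('or',box(330,370,228,275)&(Z>.1))
c=[cv2.resize(p[a:b_,l:r],(390,390),interpolation=cv2.INTER_CUBIC) for a,b_,l,r in((165,230,320,385),(185,250,130,195))]
cv2.imwrite('pics/crop1.png',cv2.cvtColor(np.hstack(c),cv2.COLOR_RGB2BGR))
E
python3 m1.py
```

```text
table z -0.00035946022613853046
carton 2613 [0.5353 0.0085] [0.1301 0.1805] 75.8 z 0.0697
tag 192 [0.5107 0.0348] [0.06   0.0396] 76.9 z 0.0702
scantop 571 [ 0.5749 -0.2607] [0.0466 0.0933] 85.9 z 0.164
foot 601 [ 0.5879 -0.2651] [0.1695 0.1365] 1.3 z 0.0112
scan zs [0.15495057 0.16401104 0.17216585]
dbox 813 [0.5156 0.302 ] [0.0814 0.1098] 80.6 z 0.0356
ball 81 [0.4867 0.3071] [0.0243 0.0244] 30.7 z 0.123
ball [[0.391, -0.017, 1.412], [0.499, 0.305, 0.118], [0.496, 0.306, 0.125], [0.493, 0.315, 0.12], [0.493, 0.298, 0.121], [0.49, 0.308, 0.125], [0.487, 0.318, 0.12], [0.487, 0.3, 0.124], [0.484, 0.312, 0.12], [0.485, 0.295, 0.12], [0.482, 0.306, 0.123], [0.479, 0.311, 0.123], [0.479, 0.296, 0.116], [0.391, -0.017, 1.412]]
or 678 [ 0.4193 -0.2467] [0.0487 0.0974] 89.1 z 0.1507
```

View pics/crop1.png

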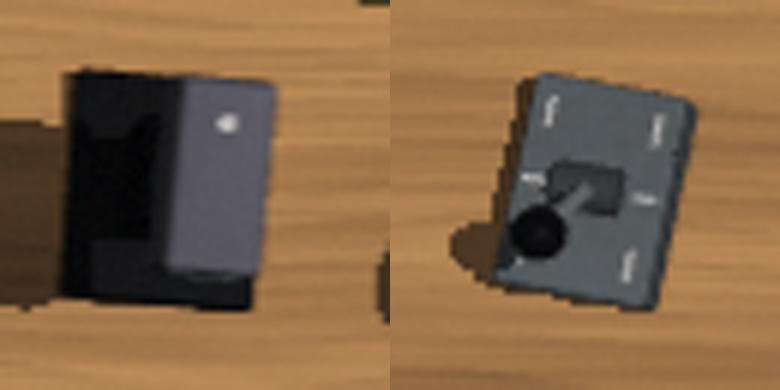

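The enlarged crop shows the grey scanner (left, head about 225,180) sitting in the black stand, so it is the one meant. The dimmer lever (right, ball at 538,232) leans towards the robot. Next I work out the move to the ball.

```bash
cat >> h.py <<'E'
def pose():
    s=observe(); R=cv2.Rodrigues(np.array(s['ee_rot'],float))[0]
    yaw=np.degrees(np.arctan2(R[1,1],R[0,1])); print('t',s['clock'],'pos',s['position'].round(4),'toolY yaw',yaw.round(2),'z',R[:,2].round(3),'F',np.round(s['force'],1),'w',s['width'],'q7',s['joints'][6].round(2)); return s['position'],yaw
def go(p,yawdeg=None):
    x,y=pose(); print('units',((np.array(p)-x)/.06).round(3))
    if yawdeg is not None: dy=(yawdeg-y+90)%180-90; print('turn units',(np.radians(dy)/.5).round(3))
E
python3 - <<'E'
from h import *
go([.4867,.3071,.2],80.6)
X=cloud('top')[2]; q=X[170:225,325:370].reshape(-1,3); q=q[(q[:,2]>.15)&(q[:,2]<.3)]
print(np.linalg.lstsq(np.c_[q,np.ones(len(q))][:,[0,1,3]],q[:,2],rcond=None)[0])
E
```

```text
t 0.1 pos [0.238  0.5775 0.226 ] toolY yaw 67.61 z [-0.    -0.001 -1.   ] F [ 0.4  0.7 -1.1] w 0.999838478666203 q7 -0.08
units [ 4.146 -4.506 -0.434]
turn units 0.453
[ 0.1562559  -0.04973342  0.06097416]
```

Emit:
apply_moves([
  [100,0.415,-0.451,0,0.045],
  [100,0.415,-0.451,0,0.045],
  [100,0.415,-0.451,0,0.045],
  [100,0.415,-0.451,0,0.045],
  [100,0.415,-0.451,0,0.045],
  [100,0.415,-0.451,0,0.045],
  [100,0.415,-0.451,0,0.045],
  [100,0.415,-0.451,0,0.045],
  [100,0.415,-0.451,0,0.045],
  [100,0.415,-0.451,0,0.045],
  [100,0,0,0,0],
  [100,0,0,0,0],
], newtons=5)

```text
clock: 1.6
position: [0.4865, 0.3077, 0.2264]
ee_rot: [-0.26, -3.13, -0.0]
force: [-0.6, 0.2, -0.9]
width: 1.004
gripper_force: 0.0
```

```bash
python3 -c "
from h import *
go([.4867,.3066,.096],80.6)"
```

```text
t 1.6 pos [0.4865 0.3077 0.2264] toolY yaw 80.5 z [-0.001  0.    -1.   ] F [-0.6  0.2 -0.9] w 1.0039382862605557 q7 0.78
units [ 0.003 -0.019 -2.174]
turn units 0.004
```

Emit:
apply_moves([
  [100,0,0,-0.5,0],
  [100,0,-0.02,-0.5,0],
  [100,0,0,-0.5,0],
  [100,0,0,-0.4,0],
  [100,0,0,-0.27,0],
  [60,0,0,0,0],
  [20,0,0,0,0],
  [20,0,0,0,0],
  [20,0,0,0,0],
  [20,0,0,0,0],
  [20,0,0,0,0],
], newtons=4)

```text
clock: 2.98
position: [0.4872, 0.3061, 0.0967]
ee_rot: [0.26, 3.131, 0.0]
force: [0.1, -0.3, -0.3]
width: 0.395
gripper_force: 0.0
```

Emit:
apply_moves([
  [15,0,0,0,0],
  [15,0,0,0,0],
  [15,0,0,0,0],
  [15,0,0,0,0],
])

```text
clock: 3.48
position: [0.4873, 0.3069, 0.0967]
ee_rot: [0.259, 3.13, 0.002]
force: [1.5, 5.9, -2.7]
width: 0.275
gripper_force: 4.0
```

Emit:
apply_moves([
  [15,0.095,-0.016,0.034,0],
  [15,0.095,-0.016,0.026,0],
  [15,0.095,-0.016,0.019,0],
  [15,0.095,-0.016,0.011,0],
  [15,0.095,-0.016,0.004,0],
  [15,0,0,0,0],
  [15,0,0,0,0],
  [15,0,0,0,0],
])

```text
clock: 4.47
position: [0.5161, 0.302, 0.1024]
ee_rot: [0.26, 3.13, 0.002]
force: [1.7, 4.1, -1.0]
width: 0.277
gripper_force: 4.0
```

Run:
```python
from h import *
p,d=shot('scene','scene1.png'); pose()
c=cv2.resize(p[95:165,255:325],(560,560),interpolation=cv2.INTER_CUBIC); cv2.imwrite('pics/crop2.png',cv2.cvtColor(c,cv2.COLOR_RGB2BGR))
```

```text
t 4.525 pos [0.5161 0.302  0.1024] toolY yaw 80.51 z [ 0.001  0.001 -1.   ] F [ 1.6  5.  -0.4] w 0.2795129804772615 q7 0.83
```

View pics/crop2.png

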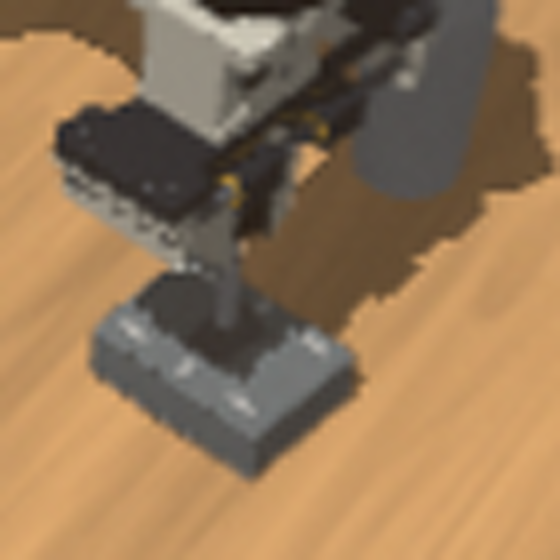

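The crop shows the rod (228,300) standing upright above the boss. I release, lift straight up, and move off towards the scanner.

Emit:
apply_moves([
  [50,0,0,0,0],
  [100,0,0,0,0],
  [100,0,0,0,0],
  [100,0,0,0,0],
  [100,0,0,0.4,0],
  [100,0,0,0.7,0],
  [100,0,0,0.7,0],
  [100,0,0,0.6,0],
  [100,0.1,-0.7,0,0],
  [100,0.1,-0.8,0,0],
  [100,0.1,-0.8,0,0],
  [100,0,0,0,0],
])

```text
clock: 6.02
position: [0.5343, 0.1582, 0.2465]
ee_rot: [0.271, 3.129, -0.003]
force: [0.0, -0.1, 0.3]
width: 0.997
gripper_force: 0.0
```

```bash
cat > m2.py <<'E'
from h import *
shot('top'); p,d,X=cloud('top'); Z=X[...,2]
q=X[185:245,135:195].reshape(-1,3); b=q[(q[:,2]>.11)&(q[:,2]<.14)]; f=q[(q[:,2]>.032)&(q[:,2]<.04)]
hi=b[b[:,2]>b[:,2].max()-.007]
r=cv2.minAreaRect(f[:,:2].astype(np.float32)); 
print('ball',len(b),((b.max(0)+b.min(0))/2).round(4),b.mean(0).round(4),hi.mean(0).round(4),'box',r)
a=cv2.minAreaRect(b[:,:2].astype(np.float32)); print(a)
rel=b.mean(0)[:2]-np.array(r[0]); t=np.radians(-9.4); print('along x',rel@[np.cos(t),np.sin(t)],'across',rel@[-np.sin(t),np.cos(t)])
E
python3 m2.py; python3 -c "
from h import *
p,d=shot('scene'); c=cv2.resize(p[95:165,255:325],(560,560),interpolation=cv2.INTER_CUBIC); cv2.imwrite('pics/crop3.png',cv2.cvtColor(c,cv2.COLOR_RGB2BGR))
go([.6,-.262,.22],85.9)"
```

```text
t 6.125 pos [0.5336 0.1631 0.2463] toolY yaw 80.43 z [ 0.  0. -1.] F [-0.5  0.1 -0.3] w 0.9987091985057971 q7 1.06
units [ 1.107 -7.085 -0.438]
turn units 0.191Traceback (most recent call last):
  File "m2.py", line 4, in <module>
    hi=b[b[:,2]>b[:,2].max()-.007]
                ~~~~~~~~~~^^
    return umr_maximum(a, axis, None, out, keepdims, initial, where)
ValueError: zero-size array to reduction operation maximum which has no identity
```

View pics/crop3.png

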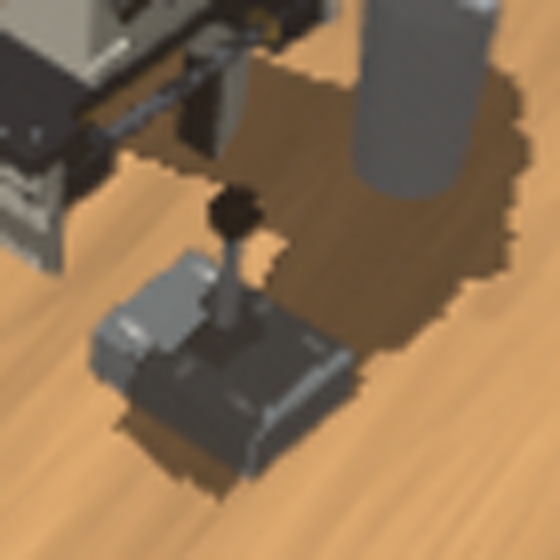

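Emit:
apply_moves([
  [100,0.135,-0.7,0,0.02],
  [100,0.135,-0.7,0,0.02],
  [100,0.135,-0.7,0,0.02],
  [100,0.135,-0.7,0,0.02],
  [100,0.135,-0.7,0,0.02],
  [100,0.135,-0.7,0,0.02],
  [100,0.135,-0.7,0,0.02],
  [100,0.135,-0.7,0,0.02],
  [100,0.135,-0.7,0,0.02],
  [100,0.135,-0.8,0,0.01],
  [100,0,0,0,0],
  [100,0,0,0,0],
])

```text
clock: 7.62
position: [0.6153, -0.2608, 0.2456]
ee_rot: [-0.109, -3.139, -0.002]
force: [0.4, 0.4, 0.4]
width: 1.0
gripper_force: 0.0
```

```bash
python3 m2.py; python3 -c "
from h import *
go([.6148,-.2636,.1232],85.9)"
```

```text
ball 61 [0.5155 0.3011 0.1271] [0.5145 0.3001 0.1279] [0.515 0.301 0.131] box ((0.5154458284378052, 0.3011329770088196), (0.0799645483493805, 0.10921502113342285), 79.99178314208984)
((0.5144374370574951, 0.300512433052063), (0.021056707948446274, 0.02333003468811512), 38.67384338378906)
along x -0.000750380076968982 across -0.0011853054799705273
t 7.675 pos [ 0.6153 -0.2603  0.2458] toolY yaw 86.09 z [-0.     0.002 -1.   ] F [-0.3 -0.1 -0.3] w 1.000256520593995 q7 1.94
units [-0.009 -0.055 -2.043]
turn units -0.007
```

Seen from above, the lever is upright to within about 1 mm. Now I descend and grip the back of the head.

Emit:
apply_moves([
  [100,-0.01,-0.05,-0.5,0],
  [100,0,0,-0.5,0],
  [100,0,0,-0.5,0],
  [100,0,0,-0.35,0],
  [100,0,0,-0.2,0],
  [70,0,0,0,0],
  [45,0,0,0,0],
  [40,0,0,0,0],
  [40,0,0,0,0],
  [40,0,0,0,0],
  [40,0,0,0,0],
], newtons=8)

```text
clock: 9.05
position: [0.6142, -0.2658, 0.1234]
ee_rot: [0.111, 3.139, -0.0]
force: [0.4, 0.0, 1.5]
width: 0.501
gripper_force: 8.0
```

Emit:
apply_moves([
  [40,0,0,0.2,0],
  [40,0,0,0.25,0],
  [40,0,0,0.25,0],
  [40,0,0,0.2,0],
  [40,0,0,0,0],
  [40,0,0,0,0],
])

```text
clock: 9.8
position: [0.6138, -0.2656, 0.1768]
ee_rot: [-0.111, -3.139, -0.0]
force: [0.0, -0.2, -2.4]
width: 0.504
gripper_force: 8.0
```

```bash
cat > crop.py <<'E'
import sys
from h import *
p,d=shot('scene'); pose(); a,b,l,r=map(int,sys.argv[2:6])
c=cv2.resize(p[a:b,l:r],None,fx=600/(b-a),fy=600/(b-a),interpolation=cv2.INTER_CUBIC); cv2.imwrite('pics/'+sys.argv[1],cv2.cvtColor(c,cv2.COLOR_RGB2BGR))
E
python3 crop.py crop4.png 170 290 150 270
```

```text
t 9.85 pos [ 0.6136 -0.2655  0.1765] toolY yaw 85.94 z [-0.001  0.    -1.   ] F [-0.6  0.  -2.2] w 0.5005128212913307 q7 1.95
```

View pics/crop4.png

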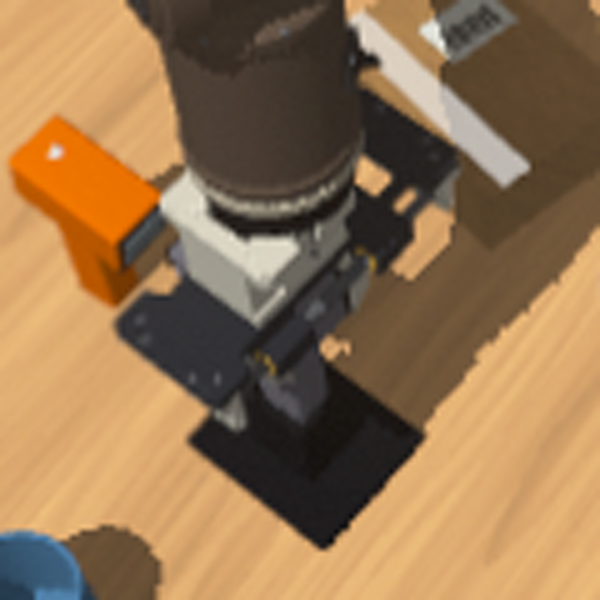

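Emit:
apply_moves([
  [40,0,0,0.1,0],
  [40,0,0,0,0],
  [40,0,0,0,0],
  [40,0,0,0,0],
], newtons=3)

```text
clock: 10.35
position: [0.6139, -0.2658, 0.1831]
ee_rot: [-0.111, -3.14, 0.0]
force: [-0.7, -1.2, -1.8]
width: 0.498
gripper_force: 3.0
```

```bash
cat > tilt.py <<'E'
from h import *
from scipy.spatial.transform import Rotation
pos,yaw=pose(); t=np.radians(yaw-90); a=np.array([np.cos(t),np.sin(t)])  # scanner +x in plan
for n in('top','scene'):
    shot(n); p,d,X=cloud(n); q=X-np.array([*pos[:2],pos[2]+.0188])
    L=np.stack([q[...,:2]@a, q[...,:2]@np.array([-a[1],a[0]]), q[...,2]],-1)
    h=cv2.cvtColor(p,cv2.COLOR_RGB2HSV)
    rgb=p.astype(int); m=(rgb[...,2]-rgb[...,1]>=6)&(rgb[...,2]>=rgb[...,0])&(d>0)&(np.abs(L[...,1])<.026)&(np.hypot(L[...,0],L[...,2])<.17)&(L[...,2]<.09)
    P=L[m]; print(n,len(P))
    np.save('/tmp/P_%s.npy'%n,P)
    im=np.full((400,400,3),255,np.uint8)
    for x,y,z in P: cv2.circle(im,(int(200+x*1000),int(200-z*1000)),2,(0,0,255) if abs(y)<.018 else (200,120,0),-1)
    cv2.circle(im,(200,200),4,(0,0,0),-1); 
    cv2.imwrite('/tmp/side_%s.png'%n,im)
cv2.imwrite('pics/%s'%__import__('sys').argv[1],np.hstack([cv2.imread('/tmp/side_top.png'),cv2.imread('/tmp/side_scene.png')]))
E
python3 tilt.py side1.png
```

```text
t 10.35 pos [ 0.6139 -0.2658  0.1831] toolY yaw 85.93 z [-0. -0. -1.] F [-0.7 -1.2 -1.8] w 0.4981750895166159 q7 1.95
top 0
scene 24
```

View pics/side1.png

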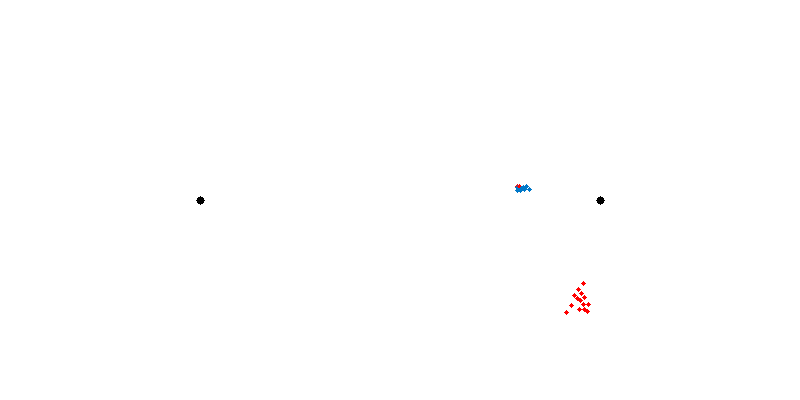

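Emit:
apply_moves([
  [40,0,0,0,0],
  [40,0,0,0.15,0],
  [40,0,0,0.15,0],
  [40,0,0,0,0],
], newtons=8)

```text
clock: 10.95
position: [0.6148, -0.266, 0.2027]
ee_rot: [0.111, 3.137, -0.001]
force: [-0.1, 0.2, -1.5]
width: 0.501
gripper_force: 8.0
```

Emit:
apply_moves([
  [40,0,0,0,0],
  [40,0,0,0,0],
  [40,0,0,0,0],
], newtons=4)

```text
clock: 11.32
position: [0.6139, -0.2656, 0.2009]
ee_rot: [-0.111, -3.139, -0.0]
force: [-0.8, -0.2, -1.4]
width: 0.5
gripper_force: 4.0
```

```bash
cat > pts.py <<'E'
import numpy as np
for n in('top','scene'):
    P=np.load('/tmp/P_%s.npy'%n)*1000; print(n,P.round().astype(int)[::max(1,len(P)//30)].tolist())
E
python3 tilt.py s2.png; python3 pts.py
```

```text
t 11.325 pos [ 0.6139 -0.2656  0.2009] toolY yaw 85.94 z [-0.  0. -1.] F [-0.8 -0.2 -1.4] w 0.5000831434658316 q7 1.95
top 0
scene 22
top []
scene [[-82, -16, 12], [-82, -20, 12], [-80, -18, 12], [-82, -21, 8], [-78, -20, 12], [-74, -20, 15], [-74, -24, 15], [-71, -23, 17], [-28, -15, -96], [-23, -15, -91], [-31, -14, -108], [-25, -14, -101], [-19, -15, -92], [-20, -15, -100], [-16, -15, -95], [-23, -15, -110], [-17, -15, -102], [-13, -15, -98], [-13, -15, -105], [-15, -15, -113], [-10, -15, -107], [-12, -14, -117]]
```

Emit:
apply_moves([
  [40,0,0,0,0],
  [40,0,0,0,0],
  [40,0,0,0,0],
  [40,0,0,0,0],
], newtons=3)

```text
clock: 11.92
position: [0.614, -0.2657, 0.2012]
ee_rot: [0.111, 3.14, 0.0]
force: [-0.8, -0.5, -1.1]
width: 0.5
gripper_force: 3.0
```

```bash
python3 tilt.py s2.png; python3 pts.py
```

```text
t 11.925 pos [ 0.614  -0.2657  0.2012] toolY yaw 85.94 z [ 0.  0. -1.] F [-0.8 -0.5 -1.1] w 0.4996294313305297 q7 1.95
top 1
scene 29
top [[-3, 17, 24]]
scene [[-8, -15, -93], [-8, -15, -98], [-4, -15, -93], [1, -16, -92], [-8, -14, -113], [-1, -15, -103], [3, -15, -98], [-8, -14, -119], [-2, -15, -110], [2, -15, -106], [7, -15, -99], [12, -15, -92], [13, -13, -95], [6, -15, -107], [10, -14, -103], [14, -14, -100], [16, -12, -100], [0, -15, -122], [5, -15, -115], [10, -15, -109], [14, -14, -105], [17, -13, -102], [14, -15, -109], [16, -14, -109], [20, -14, -111], [21, -11, -114], [23, -5, -122], [19, -13, -120], [21, -11, -121]]
```

Emit:
apply_moves([
  [40,0,0,0,0],
  [40,0,0,0,0],
  [40,0,0,0,0],
  [40,0,0,0,0],
])

```text
clock: 12.52
position: [0.614, -0.2657, 0.2012]
ee_rot: [0.111, 3.14, 0.0]
force: [-0.2, 0.9, -1.3]
width: 0.498
gripper_force: 3.0
```

```bash
python3 tilt.py s2.png; python3 pts.py
```

```text
t 12.525 pos [ 0.614  -0.2657  0.2012] toolY yaw 85.94 z [ 0.  0. -1.] F [-0.2  0.9 -1.3] w 0.497643560211852 q7 1.95
top 1
scene 34
top [[-3, 15, 27]]
scene [[-81, -18, -5], [-9, -14, -95], [-8, -15, -98], [-4, -15, -94], [-9, -16, -105], [-5, -15, -100], [-6, -15, -108], [-2, -14, -106], [4, -16, -95], [7, -14, -93], [13, -12, -90], [-6, -16, -115], [4, -16, -102], [7, -15, -100], [12, -16, -92], [15, -14, -90], [0, -14, -115], [5, -14, -109], [14, -14, -99], [1, -16, -119], [5, -15, -115], [11, -16, -106], [15, -15, -102], [17, -13, -102], [9, -15, -117], [14, -15, -110], [17, -14, -107], [10, -13, -124], [22, -11, -113], [23, -8, -116], [24, -5, -120], [17, -12, -124], [19, -10, -126], [22, -13, -123]]
```

It swings slowly to about 18° and then friction holds it. I press the handle against the outside of the fixed stand's wall to turn it further.

Emit:
apply_moves([
  [40,0,0,0,0],
  [40,0.13,-0.01,0,0],
  [40,0.12,-0.01,0,0],
  [40,0,0,-0.25,0],
  [40,0,0,-0.25,0],
  [40,0,0,0,0],
  [40,-0.14,0.01,0,0],
  [40,-0.14,0.01,0,0],
  [40,-0.14,0.01,0,0],
  [40,0,0,0,0],
], newtons=6)

```text
clock: 13.88
position: [0.603, -0.2653, 0.1717]
ee_rot: [0.112, 3.139, -0.0]
force: [0.3, -0.4, -1.3]
width: 0.5
gripper_force: 6.0
```

```bash
python3 tilt.py s2.png; python3 pts.py
```

```text
t 13.875 pos [ 0.603  -0.2653  0.1717] toolY yaw 85.9 z [ 0. -0. -1.] F [ 0.3 -0.4 -1.3] w 0.4995847649317282 q7 1.96
top 0
scene 96
top []
scene [[33, 8, -74], [36, 5, -72], [32, 0, -76], [33, -5, -73], [38, 10, -90], [42, 6, -86], [34, -11, -74], [39, -4, -80], [43, 8, -94], [33, -11, -83], [41, -2, -87], [22, -14, -100], [34, -12, -86], [39, -6, -90], [46, 4, -97], [29, -13, -98], [39, -10, -90], [43, -2, -98], [27, -12, -110], [40, -11, -93], [45, -4, -99], [51, 6, -108], [40, -12, -100], [48, -4, -102], [52, 5, -112], [36, -13, -111], [47, -11, -98], [52, 1, -112], [35, -13, -120], [50, -6, -109], [52, -9, -109], [51, -13, -111]]
```

Emit:
apply_moves([
  [40,-0.14,0.01,0,0],
  [40,-0.14,0.01,0,0],
  [40,-0.14,0.01,0,0],
  [40,-0.14,0.01,0,0],
  [40,-0.14,0.01,0,0],
  [40,0,0,0,0],
], newtons=6)

```text
clock: 14.72
position: [0.561, -0.2622, 0.1713]
ee_rot: [-0.112, -3.139, -0.0]
force: [0.1, 0.2, -2.3]
width: 0.5
gripper_force: 6.0
```

```bash
cat > fit.py <<'E'
import numpy as np
P=np.load('/tmp/P_scene.npy')*1000
c=P[(np.abs(P[:,1])<9)&(P[:,0]>10)]
# back face of handle: near-edge points, robust line x = m*(-z)+b
A=np.c_[-c[:,2],np.ones(len(c))]; w=np.ones(len(c))
for _ in range(30):
    s=np.linalg.lstsq(A*w[:,None],c[:,0]*w,rcond=None)[0]; w=1/np.sqrt(np.abs(c[:,0]-A@s)+1)
th=np.arctan(s[0]); print(len(c),'theta',np.degrees(th).round(1),'perp offset (nominal -7)',(s[1]*np.cos(th)).round(1))
z=P[P[:,0]<0]; print('low/nose pts',z.round()[::4].tolist()); 
u=np.array([np.sin(th),-np.cos(th)]); print('tip along handle (nominal 130)',np.sort(c[:,[0,2]]@u)[-3:].round(1))
E
python3 tilt.py s2.png; python3 fit.py
```

```text
t 14.725 pos [ 0.561  -0.2622  0.1713] toolY yaw 85.91 z [-0.  0. -1.] F [ 0.1  0.2 -2.3] w 0.5001937650420775 q7 1.97
top 80
scene 230
137 theta 46.4 perp offset (nominal -7) -6.7
low/nose pts []
tip along handle (nominal 130) [129.3 129.4 129.6]
```

Turned about 46° nose-down, so the line of sight is about 56° below level. Next I tighten the grip, lift, carry it over and measure again.

Emit:
apply_moves([
  [40,0,0,0,0],
  [40,0,0,0.3,0],
  [40,0,0,0.5,0],
  [40,0,0,0.5,0],
  [40,0,0,0.4,0],
  [40,0.08,0.4,0,0],
  [40,0.1,0.5,0,0],
  [40,0.1,0.5,0,0],
  [40,0.1,0.5,0,0],
  [40,0.1,0.5,0,0],
  [40,0.1,0.5,0,0],
  [40,0.1,0.5,0,0],
], newtons=30)

```text
clock: 16.32
position: [0.6031, -0.0572, 0.2746]
ee_rot: [0.111, 3.138, -0.0]
force: [-0.1, 0.4, -1.7]
width: 0.499
gripper_force: 30.0
```

Emit:
apply_moves([
  [40,0.1,0.5,0,0],
  [40,0.05,0.5,0,0],
  [40,0,0.4,0,0],
  [40,0,0,0,0],
  [40,0,0,0,0],
], newtons=30)

```text
clock: 16.95
position: [0.6118, 0.0248, 0.274]
ee_rot: [0.112, 3.139, -0.001]
force: [0.4, -1.6, -1.9]
width: 0.497
gripper_force: 30.0
```

```bash
python3 tilt.py s2.png; python3 fit.py; python3 -c "
from h import *
go([.611,.0279,.192])"
```

```text
t 16.95 pos [0.6118 0.0248 0.274 ] toolY yaw 85.9 z [ 0.001 -0.001 -1.   ] F [ 0.4 -1.6 -1.9] w 0.49743446439701217 q7 1.44
top 0
scene 16
5 theta 44.3 perp offset (nominal -7) -3.8
low/nose pts []
tip along handle (nominal 130) [ 92.3  97.2 125.1]
t 17.05 pos [0.6117 0.0243 0.2737] toolY yaw 85.83 z [ 0.001 -0.001 -1.   ] F [ 0.3 -0.2 -2.2] w 0.4983568044535955 q7 1.44
units [-0.012  0.059 -1.361]
```

Emit:
apply_moves([
  [40,-0.01,0.06,-0.3,0],
  [40,0,0,-0.35,0],
  [40,0,0,-0.35,0],
  [40,0,0,-0.2,0],
  [40,0,0,-0.1,0],
  [40,0,0,0,0],
  [40,0,0,0,0],
])

```text
clock: 17.92
position: [0.6115, 0.0294, 0.1959]
ee_rot: [0.111, 3.138, 0.0]
force: [0.1, -0.2, -2.1]
width: 0.503
gripper_force: 30.0
```

```bash
sed -i 's/^    rgb=p.astype(int).*/    m=(d>0)\&(np.abs(L[...,1])<.02)\&(np.hypot(L[...,0],L[...,2])<.16)\&(L[...,2]<-.03)\&(X[...,2]>.085)/' tilt.py
python3 tilt.py s2.png; python3 fit.py; python3 crop.py crop5.png 120 250 200 330; python3 m1.py | egrep 'carton|tag'; python3 -c "
from h import *
go([.611,.0279,.192])"
```

```text
t 17.925 pos [0.6115 0.0294 0.1959] toolY yaw 85.93 z [ 0.001  0.    -1.   ] F [ 0.1 -0.2 -2.1] w 0.5025074957378699 q7 1.44
top 0
scene 347
133 theta 46.6 perp offset (nominal -7) -7.2
low/nose pts [[-4.0, -19.0, -41.0]]
tip along handle (nominal 130) [131.6 131.9 132.1]
t 18.075 pos [0.6113 0.0295 0.1958] toolY yaw 85.94 z [ 0.001  0.    -1.   ] F [ 0.4  0.7 -1.7] w 0.4985253385950677 q7 1.44
carton 428 [ 0.5322 -0.0555] [0.1558 0.0479] 4.0 z 0.0697
tag 0 [0. 0.] [0. 0.] 0.0 z nan
t 18.075 pos [0.6113 0.0295 0.1958] toolY yaw 85.94 z [ 0.001  0.    -1.   ] F [ 0.4  0.7 -1.7] w 0.4985253385950677 q7 1.44
units [-0.005 -0.027 -0.063]
  return _methods._mean(a, axis=axis, dtype=dtype,
  ret = ret.dtype.type(ret / rcount)
```

View pics/crop5.png

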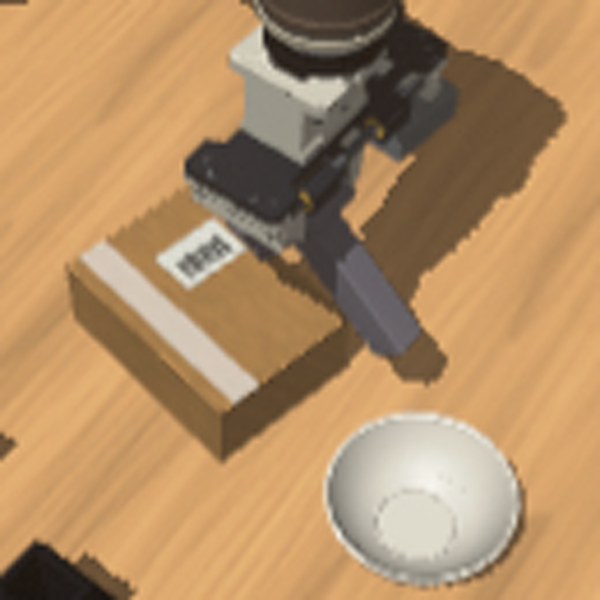

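The crop shows the scanner nose-down (window end near 262,245) above the tag (200,255). The handle end (390,350) is clear of the carton and bowl. I make a small trim, settle, and run a final check.

Emit:
apply_moves([
  [40,0,-0.025,-0.05,0],
  [40,0,0,0,0],
  [40,0,0,0,0],
  [40,0,0,0,0],
  [40,0,0,0,0],
])

```text
clock: 18.7
position: [0.6111, 0.028, 0.1923]
ee_rot: [0.111, 3.139, 0.0]
force: [0.3, -0.3, -1.9]
width: 0.5
gripper_force: 30.0
```

```bash
python3 tilt.py s2.png; python3 fit.py; python3 m2.py
python3 - <<'E'
from h import *
pos,yaw=pose(); t=np.radians(yaw-90); a=np.array([np.cos(t),np.sin(t),0]); th=np.radians(46.5)
w=pos+[0,0,.0188]+a*(-.082*np.cos(th)+.008*np.sin(th))+np.array([0,0,1])*(-.082*np.sin(th)-.008*np.cos(th))
l=np.radians(56.5); v=-a*np.cos(l)-np.array([0,0,np.sin(l)])
k=(.071-w[2])/v[2]; print('window',w.round(4),'hits',(w+k*v).round(4),'dist',k)
p,d,X=cloud('scene'); m=(X[...,2]>.066)&(X[...,2]<.075)&(p.min(2)>170)&(np.hypot(X[...,0]-.511,X[...,1]-.035)<.04)
print('tag',m.sum(),cv2.minAreaRect(X[m][:,:2].astype(np.float32)))
E
```

```text
t 18.7 pos [0.6111 0.028  0.1923] toolY yaw 85.94 z [ 0.  0. -1.] F [ 0.3 -0.3 -1.9] w 0.5004734950535878 q7 1.44
top 0
scene 346
133 theta 46.1 perp offset (nominal -7) -6.6
low/nose pts [[-2.0, -15.0, -45.0]]
tip along handle (nominal 130) [131.  131.8 131.9]
ball 60 [0.5157 0.3007 0.1288] [0.5142 0.3001 0.1286] [0.5152 0.3019 0.1336] box ((0.5156078934669495, 0.30172199010849), (0.0799560695886612, 0.10932254791259766), 80.64693450927734)
((0.5141964554786682, 0.29971081018447876), (0.022678449749946594, 0.0234408900141716), 47.337799072265625)
along x -0.0010722009894870343 across -0.0018722136054554076
t 18.85 pos [0.611  0.028  0.1922] toolY yaw 85.94 z [ 0.  0. -1.] F [ 0.1 -0.6 -2.6] w 0.49892042232540457 q7 1.44
window [0.5605 0.0316 0.146 ] hits [0.511  0.0351 0.071 ] dist 0.08994173866258923
tag 80 ((0.5091512799263, 0.0353391058743), (0.060511961579322815, 0.03916214033961296), 74.3905029296875)
```

The line of sight meets the tag's middle at about 90 mm and about 56° below level. The lever is still upright and the carton has not moved, so I hand in.

```bash
python3 -c "
from cell import arm
print(arm.sign_off())"
```

```text
the job is handed in; nothing more can be done
None
```

I handed the job in after about 19 s: the dimmer lever is straight up to within about 1 mm at the ball, and the scanner is held still in the air about 90 mm from the tag's middle, looking down at about 56° below level; the carton measured unmoved, and nothing came near the bowl, tumbler or mug.

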